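# Hook out the lost lid and nest the bowls for firing

### The job

The lid of the smallest clay bowl has slid under the wire guard: without putting the fingers on it in there, reach in with the two-pronged hook, draw the lid right out in front of the guard, and stand the hook back lengthwise on its cork mat. Make up the firing set by nesting all the brown bowls that are there, largest to smallest, in the low buff saggar dish, and seat the lid squarely on the smallest bowl. Leave the dark teapot and the paper cup alone.

Things in the scene. Friction and masses are not known exactly. Their poses are not given: they have to be found in the camera images.
- lid: Round brown clay lid, about 0.1 kg, lying upright under the guard. Flange 74 mm across, 7 mm thick (6 to 13 mm above its underside); below it a centring plug 42 mm across, 6 mm deep; on top a cylindrical knob 22 mm across (13 to 31 mm up). Origin: centre of the plug's underside; z up. Seated on bowl4 (plug inside, 3 mm play; flange on the rim) its origin is 60 mm above bowl4's.
- guard: Fixed low cage of steel wire. Origin on the bench; x points inwards from its open front, y along the front, z up. Open front at x = -85 mm, closed back at x = +110 mm, closed sides at y = -85 and +85 mm; roof bars at 90 mm (5 mm thick, underside 87 mm), too close for fingers. The open front faces roughly to the robot's right (world -y).
- hook: Two-pronged hook, 0.14 kg, standing by itself on the mat. Upright wooden block handle 90 mm long (x), 18 wide (y), 60 tall, to be gripped across its width from above; a 6 mm steel rod runs from it along +x at 45 mm height to two vertical 6 mm prongs at x = 185, y = -22 and +22 mm, reaching down to the handle's underside level. Origin: centre of the handle's underside; z up.
- hook_prongs (a point): Point on the hook midway between the two prong tips, at the level of the handle's underside (185 mm along the hook's x from its origin).
- hook_mid (a point): Point at the middle of the hook's whole length, at the level of its underside (70 mm along the hook's x from its origin).
- mat: Fixed thin cork mat, 280 mm (x) by 90 mm (y), 3 mm thick: the hook's place. Origin: centre of its underside, x along its length.
- dish: Low round saggar dish of paler buff clay, 0.9 kg, loose: outside diameter 158 mm, inside 144 mm, height 26 mm, floor 8 mm thick. Origin: centre of its underside. Nested with every bowl, each bowl's rim stands 18 mm above the rim of the next larger one.
- bowl1: Unglazed brown clay bowl, straight-sided and round, open on top; the largest and lowest of the four sizes. Outside diameter 136 mm, inside 120 mm (wall 8 mm), height 36 mm, floor 8 mm thick. Origin: centre of its underside; z up. It stands loose on the bench, may be absent. Meant to be picked up by its wall: one finger inside, one outside.
- bowl2: Unglazed brown clay bowl, straight-sided and round, open on top; the second of the four sizes. Outside diameter 112 mm, inside 96 mm (wall 8 mm), height 46 mm, floor 8 mm thick. Origin: centre of its underside; z up. It stands loose on the bench, may be absent. Meant to be picked up by its wall: one finger inside, one outside.
- bowl3: Unglazed brown clay bowl, straight-sided and round, open on top; the third of the four sizes. Outside diameter 88 mm, inside 72 mm (wall 8 mm), height 56 mm, floor 8 mm thick. Origin: centre of its underside; z up. It stands loose on the bench, may be absent. Meant to be picked up by its wall: one finger inside, one outside.
- bowl4: Unglazed brown clay bowl, straight-sided and round, open on top; the smallest and tallest (the lid fits it) of the four sizes. Outside diameter 64 mm, inside 48 mm (wall 8 mm), height 66 mm, floor 8 mm thick. Origin: centre of its underside; z up. It stands loose on the bench, always present. Meant to be picked up by its wall: one finger inside, one outside.
- teapot: Dark finished teapot, about 145 mm from spout to handle and 78 mm tall, at the far edge of the bench: not to be touched. Origin: centre of its underside.
- paper_cup: White paper cup, 80 mm across and 80 mm tall, at the far edge of the bench: not to be touched. Origin: centre of its underside.

How it is judged:
On the way, in this order (a step that is already met when the one before it is completed fails the run):
1. the hook touches the lid while the lid is still under the guard (contact force between hook and lid above 0.05 N and x of lid in the frame of guard above -0.115 m), for 0.05 s.
2. the lid is drawn wholly out in front of the guard (x of lid in the frame of guard below -0.125 m), for 0.2 s.
At the end, for the whole second after the job is handed in: Every bowl present stands upright, seated within 4 mm in the next larger one present, the largest in the dish; the lid sits flat on bowl4 within 6 mm of its centre; the hook stands on the mat, its middle within 45 mm of the mat's centre, within 0.3 rad of its length; all at rest (horizontal distance between each of bowl1, bowl2, bowl3, bowl4 and dish below 0.045 m and z of bowl1 in the frame of dish below 0.012 m and angle between each of bowl1, bowl2, bowl3, bowl4, lid's own z axis and vertical below 0.06 rad and linear speed of each of bowl1, bowl2, bowl3, bowl4, lid, hook below 0.02 m/s and z of bowl2 in the frame of dish below 0.02 m and z of bowl3 in the frame of dish below 0.028 m and z of bowl4 in the frame of dish below 0.036 m and horizontal distance between bowl1 and bowl2 below 0.009 m and horizontal distance between bowl2 and bowl3 below 0.009 m and horizontal distance between bowl3 and bowl4 below 0.009 m and horizontal distance between lid and bowl4 below 0.006 m and z of lid in the frame of bowl4 between 0.056 and 0.063 m and angle between the z axis of lid and the z axis of bowl4, either way round below 0.05 rad and horizontal distance between hook_mid and mat below 0.045 m and angle between the x axis of hook and the x axis of mat, either way round below 0.3 rad and angle between hook's own z axis and vertical below 0.1 rad and z of hook in the frame of mat below 0.01 m); the robot touches nothing.
It fails at once if fingers on the lid while it is under the guard (contact force between the fingers and lid above 0.5 N and x of lid in the frame of guard above -0.1 m and z of lid in the frame of guard below 0.06 m and y of lid in the frame of guard between -0.085 and 0.085 m).
It fails at once if the teapot or the paper cup is shifted by more than 20 mm (distance of any of teapot, paper_cup from where it was at the start of the episode above 0.02 m).
Of bowl1, bowl2, bowl3 only 2 to 3 are there at a start; the rules pass over those that are not, and their reading is None.
At some moment in a run one of lid, bowl1, bowl2, bowl3 may be knocked a few centimetres aside while the robot is not near it.
It also fails if it takes over 208 s, if anything falls off the work surface, if the arm or the gripper's body presses on something with over 40 N, if the wrist force passes 120 N, or if a joint passes its speed limit or range.

### The arm

A 6-joint arm with a two-finger parallel gripper is mounted at the origin on the work surface. World frame = base frame: x ahead of the robot, y to its left, z up, the work surface at z = 0. Lengths are in m, angles in rad, forces in N, time in s.
With the tool pointing down it reaches from about 0.375 to 0.925 m from the base axis. Payload 5.7 kg.
Tool frame: the origin (TCP) lies midway between the tips of the shut fingers; the grasp point (between the pads) lies 19 mm behind it; z points along the fingers, x is the direction in which the jaws open and shut, and the axes are right-handed (so a half turn about z gives the same grasp; the last joint's range is limited). The gripper opens to 88 mm and grips with 3 to 60 N. Pads are 20 mm wide; open, the fingers measure 115 mm over their backs; the gripper's body (75 mm by 178 mm) begins 61 mm behind the grasp point.
Start: joints at [1.22, 0.359, 1.51, -0, 1.272, -0.115], TCP at [0.14, 0.583, 0.19] pointing down, gripper open.
Joint ranges: [-2.97, 2.97], [-1.01, 2.36], [0.21, 2.38], [-0.96, 4.11], [0.2, 2.71], [-2.98, 2.98]. Speed limits (rad/s): [2.39, 2.39, 3.14, 3.14, 3.14, 3.14].

### API

Orientations are given as a unit quaternion [x, y, z, w].
In Python, from bench import move_ptp, servo_line, goto_joints, move_gripper, sleep, inverse_kinematics, capture, PlanningError, close_job, spot_in, silhouettes, current_clock, current_joint_pos, current_qvel, current_joint_torque, current_position, current_orientation, current_force, current_torque, current_finger_gap gives the robot as it stands. Calls block until the motion is done:
- move_ptp(position, orientation): joint-space move of the TCP to a pose.
- servo_line(position, orientation=None, rate=0.15, contact_N=None): straight line of the TCP; orientation=None keeps the orientation; rate is the mean speed in m/s. With contact_N (N) it stops when the force on the tool has changed by that much, and returns True; else False.
- goto_joints(angles): joint-space move.
- move_gripper(opening): finger opening in m; the grip force is fixed at half the most; returns when the fingers have stopped.
- sleep(seconds).
- inverse_kinematics(position, orientation): joint angles nearest the present ones, or None.
- capture(name): name is "side" or "top"; returns a dict with "image" (400x640x3 uint8, blue, green, red), "range_z" (400x640 float32, m along the optical axis (not along the pixel's ray), 0 where there is no reading), "intrinsics" (3x3 intrinsics, pixels), "R" (3x3) and "t" (3): a world point X has camera coordinates R X + t. Camera axes: x right, y down, z forward; pixel columns grow to the right and rows downward; lengths in m; the calibration is good to about 2 mm. A picture is of the moment at which its call begins.
A pose or a line that the arm cannot do raises PlanningError and nothing moves.
- close_job(): hands the job in, once; it reports no verdict.
Trained networks look in the newest picture that a camera, given by its name, has taken for a name from the list of things; names that differ only in an ending like _2 or _b are one class to them, and where a whole thing is asked for, a point or a joint stands for the part that bears it (a point fixed in the world has none). Each returns a list of dicts, best first, with "conf" (0 to 1); they miss things now and then, are a little off and sometimes report something else, mostly with a low value. They report only what shows in the picture. A call takes as long as a camera call.
- spot_in(camera, query): "xy" ([column, row] in pixels, amid what is visible of it).
- silhouettes(camera, query): "region" (400x640 bool, what is visible of it) and "xy" ([column, row] in pixels, amid what is visible of it).
Readings, each from a call of its own:
- current_clock(): time.
- current_joint_pos(): joint angles.
- current_qvel(): joint speeds.
- current_joint_torque(): joint torques, N m.
- current_position(): TCP position.
- current_orientation(): TCP orientation.
- current_force(): force on the tool from outside, world axes, zero at the start.
- current_torque(): the same for the moment, N m.
- current_finger_gap(): finger opening in m.
Only numpy, scipy, OpenCV 4.12 (cv2) and the standard library are available. Lean on these libraries where they do the work, as an engineer would, in place of code of your own. Each camera call takes 0.05 s, during which the arm holds its last target. There are 200 camera calls.

## Working session

There is one attempt and no reset: what is moved stays moved. The work goes in short steps, each a Python script; the robot and the scene stay as the last script left them, time stands still between calls to the robot, and variables do not carry over. Pictures are saved under pics/ and viewed, about 12 in all and at most 16, crops included, and the job is handed in when it is done.

```bash
mkdir -p pics; ls
cat > h.py <<'E'
import numpy as np, cv2
from bench import *
def cloud(c):
    K=c["intrinsics"];z=c["range_z"];v,u=np.indices(z.shape)
    P=np.stack([(u-K[0,2])/K[0,0]*z,(v-K[1,2])/K[1,1]*z,z],-1)
    W=(P-c["t"])@c["R"]; W[z<=0]=np.nan
    return W
E
python3 - <<'E'
from h import *
for cam in("top","side"):
    c=capture(cam);cv2.imwrite(f"pics/{cam}0.png",c["image"]);W=cloud(c)
    print(cam,"campos",(-c["R"].T@c["t"]).round(3), "fwd",c["R"][2].round(2))
    for n in["lid","guard","hook","mat","dish","bowl1","bowl2","bowl3","bowl4","teapot","paper_cup"]:
        for d in silhouettes(cam,n)[:2]:
            p=W[d["region"]];p=p[~np.isnan(p[:,0])]
            print(n,round(d["conf"],2),np.round(d["xy"]),len(p),np.percentile(p,[2,50,98],axis=0).round(3).tolist() if len(p) else None)
print(current_clock())
E
```

```text
pics
top campos [ 0.456 -0.05   1.25 ] fwd [ 0.14 -0.02 -0.99]
lid 0.59 [204. 239.] 462 [[0.485, 0.227, -0.0], [0.514, 0.266, 0.013], [0.546, 0.3, 0.093]]
guard 0.57 [163. 241.] 1347 [[0.388, 0.214, -0.001], [0.508, 0.367, 0.088], [0.582, 0.441, 0.096]]
hook 0.81 [251. 178.] 470 [[0.667, 0.065, -0.0], [0.686, 0.132, 0.051], [0.712, 0.311, 0.066]]
mat 0.57 [236. 185.] 2099 [[0.635, 0.042, -0.002], [0.676, 0.184, 0.003], [0.731, 0.303, 0.008]]
dish 0.67 [330. 196.] 2147 [[0.555, -0.175, 0.002], [0.628, -0.104, 0.008], [0.699, -0.032, 0.028]]
bowl1 0.97 [394. 254.] 436 [[0.435, -0.314, 0.004], [0.461, -0.29, 0.04], [0.489, -0.255, 0.069]]
bowl1 0.92 [436. 235.] 1197 [[0.468, -0.465, 0.003], [0.519, -0.421, 0.01], [0.567, -0.363, 0.048]]
bowl2 0.97 [394. 254.] 436 [[0.435, -0.314, 0.004], [0.461, -0.29, 0.04], [0.489, -0.255, 0.069]]
bowl2 0.92 [436. 235.] 1197 [[0.468, -0.465, 0.003], [0.519, -0.421, 0.01], [0.567, -0.363, 0.048]]
bowl3 0.97 [394. 254.] 436 [[0.435, -0.314, 0.004], [0.461, -0.29, 0.04], [0.489, -0.255, 0.069]]
bowl3 0.92 [436. 235.] 1197 [[0.468, -0.465, 0.003], [0.519,
[... 1557 characters left out ...]
82, 0.057]]
bowl3 0.65 [367. 161.] 499 [[0.43, -0.312, 0.0], [0.46, -0.262, 0.045], [0.489, -0.251, 0.067]]
bowl4 0.69 [379. 192.] 839 [[0.402, -0.165, 0.004], [0.442, -0.104, 0.036], [0.483, -0.082, 0.057]]
bowl4 0.65 [367. 161.] 499 [[0.43, -0.312, 0.0], [0.46, -0.262, 0.045], [0.489, -0.251, 0.067]]
teapot 0.9 [247. 226.] 980 [[0.752, -0.047, 0.002], [0.79, 0.043, 0.051], [0.836, 0.089, 0.075]]
teapot 0.21 [293. 287.] 3258 [[0.631, 0.046, 0.0], [0.675, 0.21, 0.003], [0.728, 0.315, 0.049]]
paper_cup 0.62 [270. 170.] 755 [[0.725, -0.248, 0.0], [0.759, -0.186, 0.054], [0.796, -0.17, 0.08]]
paper_cup 0.26 [287. 259.] 699 [[0.661, 0.057, 0.002], [0.684, 0.165, 0.05], [0.709, 0.299, 0.064]]
1.2
```

```bash
python3 -c "
import cv2
a=cv2.imread('pics/top0.png');cv2.imwrite('pics/top0b.png',cv2.resize(a[100:330,120:520],None,fx=2,fy=2))"
```

```text
(no output)
```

View pics/top0b.png

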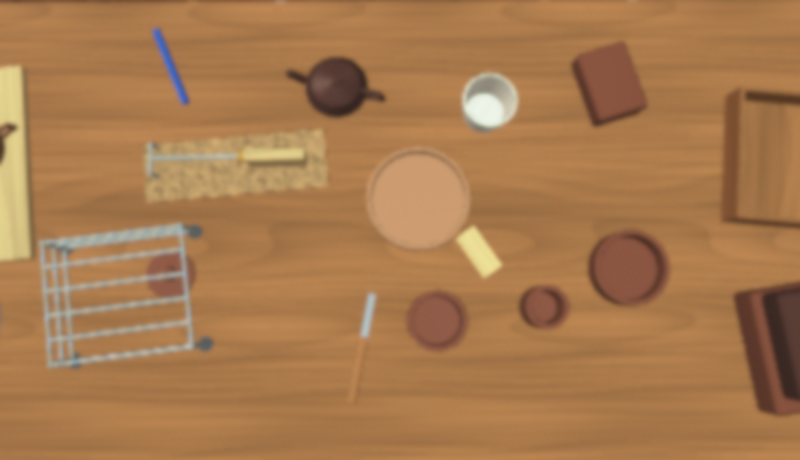

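View pics/side0.png

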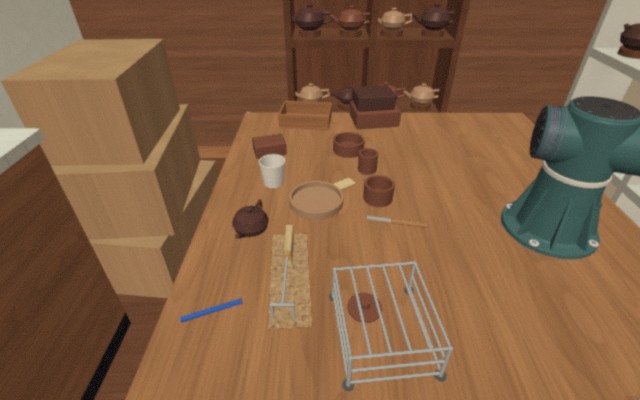

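The top view shows the guard at lower left with the lid just inside its front (crop 170,272). The hook lies on its mat with the prongs to the left (+y), and the dish is in the middle. There are three bowls, at crop (437,320), (543,306) and (628,267). The side view agrees, and a knife-like item lies near side (395,221). Next I measure precisely.

```bash
cat >> h.py <<'E'
from scipy.optimize import least_squares
from scipy.spatial.transform import Rotation as Ro
def clouds():
    return {n:cloud(capture(n)) for n in("top","side")}
def near(W,c,r,zlo,zhi):
    P=W.reshape(-1,3);P=P[~np.isnan(P[:,0])]
    return P[(np.hypot(P[:,0]-c[0],P[:,1]-c[1])<r)&(P[:,2]>zlo)&(P[:,2]<zhi)]
def rim(W,c,z,R=None,rm=0.09,dz=0.004):
    """fit a circle to points at height z; R: mid-wall radius (fixed) or None"""
    for _ in range(3):
        p=near(W,c,rm if R is None else R+.015,z-dz,z+.006)
        if R is not None: p=p[np.hypot(*(p[:,:2]-c[:2]).T)>R-.015]
        if len(p)<8: return None
        f=(lambda q:np.hypot(p[:,0]-q[0],p[:,1]-q[1])-(q[2] if R is None else R))
        s=least_squares(f,[*c[:2],.05] if R is None else c[:2],loss="soft_l1",f_scale=.003);c=s.x
    return c,len(p),np.abs(s.fun).mean()
def box(P):
    (cx,cy),(w,h),a=cv2.minAreaRect((P[:,:2]*1000).astype(np.float32))
    return np.array([cx,cy])/1000,w/1000,h/1000,a
def down(a):
    """tool down, jaw axis at world angle a"""
    return (Ro.from_euler("z",a)*Ro.from_euler("x",np.pi)).as_quat()
E
python3 - <<'E'
from h import *
C=clouds()
for n,W in C.items():
    print(n)
    for nm,c,z in(("A",(.443,-.12),.056),("B",(.46,-.285),.066),("C",(.518,-.415),.046),("dish",(.627,-.104),.026)):
        r=rim(W,c,z);print(nm,r and (r[0].round(4),r[1],round(r[2],4)), [len(near(W,c,.08,h-.003,h+.003)) for h in(.026,.036,.046,.056,.066)])
    P=near(W,(.69,.12),.1,.057,.07);P=P[(P[:,1]<.2)];print("handle",len(P),box(P),P.mean(0).round(4))
    P=near(W,(.68,.22),.12,.035,.055);P=P[P[:,1]>.17];b=P[P[:,1]>.285];print("rod",len(P),len(b),b.mean(0).round(4),np.polyfit(P[P[:,1]<.28][:,1],P[P[:,1]<.28][:,0],1).round(4))
    P=near(W,(.485,.33),.17,.08,.1);print("guard",len(P),box(P))
    P=near(W,(.514,.27),.06,.008,.018);print("lid fl",len(P),box(P),P.mean(0).round(4))
    P=near(W,(.514,.27),.06,.022,.04);print("knob",len(P),P.mean(0).round(4) if len(P) else 0)
    P=near(W,(.68,.18),.18,.0015,.006);P=P[(P[:,0]>.6)];print("mat",box(P))
    P=near(W,(.47,.03),.07,.002,.03);print("knife",len(P),np.percentile(P,[2,50,98],axis=0).round(3).tolist() if len(P) else 0)
E
```

```text
top
A (array([ 0.4439, -0.1276,  0.0398]), 229, np.float64(0.002)) [4, 10, 7, 193, 0]
B (array([ 0.4617, -0.2854,  0.0278]), 167, np.float64(0.002)) [15, 8, 14, 15, 146]
C (array([ 0.5177, -0.4165,  0.0518]), 281, np.float64(0.002)) [40, 50, 242, 0, 0]
dish (array([ 0.627 , -0.1042,  0.0751]), 342, np.float64(0.0018)) [278, 2, 0, 0, 0]
handle 185 (array([0.68873322, 0.11169632]), 0.016342535018920898, 0.09489524841308594, 0.17128852009773254) [0.6887 0.1105 0.0626]
rod 139 41 [0.6873 0.2935 0.0491] [-0.6089  0.8051]
guard 987 (array([0.48596027, 0.32306189]), 0.1761091766357422, 0.20218386840820313, 6.807276248931885)
lid fl 344 (array([0.51558118, 0.26969733]), 0.07358110809326172, 0.06594559478759765, 89.17232513427734) [0.5158 0.2698 0.0126]
knob 29 [0.5189 0.2691 0.0302]
mat (array([0.72973389, 0.18057434]), 0.356942626953125, 0.2594747619628906, 89.87100219726562)
knife 335 [[0.406, -0.033, 0.002], [0.467, 0.024, 0.003], [0.534, 0.087, 0.01]]
side
A (array([ 0.441 , -0.1244,  0.04  ]), 183, np.float64(0.0022)) [82, 81, 94, 167, 0]
B (array([ 0.4586, -0.2816,  0.028 ]), 98, np.float64(0.0022)) [32, 36, 43, 54, 89]
C (array([ 0.5148, -0.413 ,  0.0521]), 148, np.float64(0.0025)) [74, 88, 128, 0, 0]
dish (array([ 0.624 , -0.101 ,  0.0751]), 317, np.float64(0.0021)) [249, 0, 0, 0, 0]
handle 206 (array([0.68626642, 0.11734944]), 0.018193010330200196, 0.09748032379150391, 0.11488755792379379) [0.686  0.117  0.0624]
rod 265 105 [0.6843 0.2961 0.0481] [-0.6398  0.8043]
guard 2037 (array([0.48357498, 0.32596796]), 0.1767122039794922, 0.20345451354980468, 6.494220733642578)
lid fl 591 (array([0.51887421, 0.27591525]), 0.08587502288818359, 0.07340146636962891, 45.04330825805664) [0.5167 0.2756 0.0128]
knob 87 [0.5149 0.274  0.0296]
mat (array([0.72951526, 0.17958423]), 0.35742257690429685, 0.2577619934082031, 89.59178161621094)
knife 145 [[0.415, -0.033, 0.002], [0.46, -0.016, 0.004], [0.524, 0.087, 0.009]]
```

```bash
cat >> h.py <<'E'
G0=np.array([.4862,.3121]);th=np.radians(6.65);GX=np.array([-np.sin(th),np.cos(th)]);GY=np.array([-np.cos(th),-np.sin(th)])
def g2w(x,y): return G0+x*GX+y*GY
def w2g(p): d=np.asarray(p)[:2]-G0; return np.array([d@GX,d@GY])
E
cat > s1.py <<'E'
from h import *
A0=np.radians(.5)
for f in(0,np.pi):
    print(f,[None if (q:=inverse_kinematics(p,down(a+f))) is None else np.round(q,2).tolist() for p,a in(((.6875,.1125,.026),A0),((*g2w(-.32,-.026),.05),th))])
E
python3 s1.py
```

```text
0 [[0.06, 0.65, 1.43, -0.0, 1.05, 0.05], [-0.13, 0.45, 1.77, -0.0, 0.92, -0.25]]
3.141592653589793 [None, [-0.13, 0.45, 1.77, 0.0, 0.92, 2.89]]
```

```bash
cat > s2.py <<'E'
from h import *
A0=np.radians(.5);h=(.6875,.1125)
move_ptp((*h,.17),down(A0)); move_gripper(.045)
print("contact",servo_line((*h,.026),rate=.12,contact_N=8))
move_gripper(0.0);print("gap",current_finger_gap())
servo_line((*h,.15),rate=.12)
p=g2w(-.32,-.026)
servo_line((*p,.15),down(th),rate=.2)
servo_line((*p,.049),rate=.15)
C=clouds();pr=g2w(-.135,-.026)
for n,W in C.items():
    P=near(W,pr,.04,.05,.1);print(n,len(P),P.mean(0).round(4),w2g(P.mean(0)),np.percentile(P[:,2],[10,50,90]))
    P=near(W,(.514,.27),.06,.022,.04);print("knob",len(P),P.mean(0).round(4) if len(P) else 0, w2g(P.mean(0)))
    P=near(W,(.514,.27),.06,.008,.018);print("fl",len(P), w2g(P.mean(0)))
cv2.imwrite("pics/s2.png",capture("side")["image"][150:400,200:520]);print(current_position(),current_clock(),pr)
E
python3 s2.py
```

```text
contact False
gap 0.017333557234551458
top 65 [0.5304 0.1701 0.0722] [-0.14614315 -0.0274798 ] [0.06924043 0.07226248 0.07601688]
knob 30 [0.5189 0.2681 0.0303] [-0.04748506 -0.02740957]
fl 348 [-0.04477842 -0.02498206]
side 122 [0.5287 0.1751 0.0699] [-0.14104259 -0.0263783 ] [0.05896655 0.07254249 0.07495809]
knob 89 [0.515  0.2739 0.0292] [-0.04122629 -0.02414732]
fl 591 [-0.03959234 -0.02592361]
[ 0.55019762 -0.00281417  0.05007314] 9.7833 [0.52765861 0.18101917]
```

View pics/s2.png

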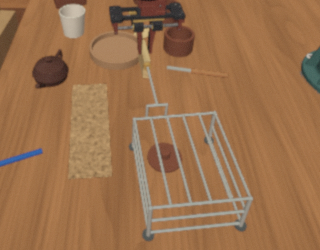

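The hook is held level, its prongs are in front of the guard opening around crop (157,107), and it lines up laterally with the lid at (165,157). I'll insert it now.

```bash
cat > s3.py <<'E'
from h import *
T=lambda pg,z:(*g2w(pg-.185,-.026),z)
print(servo_line(T(.003,.049),rate=.1,contact_N=6))
print(servo_line(T(.003,.0275),rate=.06,contact_N=6),current_position())
print(servo_line(T(-.130,.0275),rate=.07,contact_N=15),current_force())
C=clouds()
for n,W in C.items():
    P=near(W,g2w(-.166,-.026),.08,.008,.018);P=P[w2g_all(P)[:,0]>-.25] if 0 else P
    print(n,"fl",len(P),box(P)[0],w2g(P.mean(0)))
    P=near(W,g2w(-.166,-.026),.05,.024,.036);print("knob",len(P),P.mean(0).round(4),w2g(P.mean(0)))
cv2.imwrite("pics/s3.png",capture("side")["image"][150:400,200:520]);print(current_position(),current_clock())
E
python3 s3.py
```

```text
False
False [0.53263023 0.13420952 0.02689518]
False [-0.47760963 -0.30880088 -1.64990215]
top fl 150 [0.53869818 0.170326  ] [-0.1490591  -0.03608721]
knob 12 [0.5351 0.1622 0.029 ] [-0.15451753 -0.03120324]
side fl 337 [0.52973846 0.15148199] [-0.16172437 -0.02773031]
knob 53 [0.5322 0.1629 0.0301] [-0.15351049 -0.0283804 ]
[0.54851901 0.00238763 0.02753422] 14.025
```

View pics/s3.png

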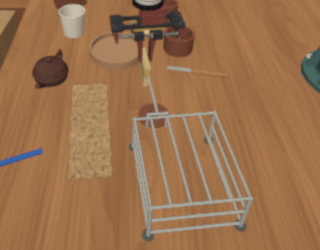

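The lid is out in front of the guard at crop (153,113), gx ≈ -0.16. I'll return the hook to its mat and remeasure everything.

```bash
cat > s4.py <<'E'
from h import *
A0=np.radians(.5);h=(.6875,.1125);p=current_position()
servo_line((p[0],p[1],.15),rate=.15)
servo_line((*h,.15),down(A0),rate=.25)
servo_line((*h,.05),rate=.15)
print("touch",servo_line((*h,.0255),rate=.04,contact_N=3),current_position())
move_gripper(.045);servo_line((*h,.17),rate=.2)
move_ptp((.5,.0,.35),down(0))
C=clouds()
for n,W in C.items():
    for nm,c,z in(("A",(.443,-.126),.056),("B",(.46,-.285),.066),("C",(.516,-.415),.046),("dish",(.627,-.104),.026)):
        r=rim(W,c,z);print(n,nm,r and (r[0].round(4),r[1],round(r[2],4)))
    P=near(W,(.69,.12),.1,.057,.07);P=P[(P[:,1]<.2)];print("handle",len(P),P.mean(0).round(4))
    P=near(W,(.69,.3),.04,.035,.055);print("bar",P.mean(0).round(4))
    P=near(W,g2w(-.16,-.026),.06,.008,.018);print("fl",len(P),box(P),P.mean(0).round(4))
    P=near(W,g2w(-.16,-.026),.06,.022,.036);print("knob",len(P),P.mean(0).round(4))
print(current_clock())
E
python3 s4.py
```

```text
touch True [0.68710552 0.1124684  0.02599794]
top A (array([ 0.4439, -0.1276,  0.0398]), 222, np.float64(0.002))
top B (array([ 0.462 , -0.2854,  0.0277]), 166, np.float64(0.002))
top C (array([ 0.5179, -0.4165,  0.0518]), 277, np.float64(0.002))
top dish (array([ 0.6269, -0.1043,  0.075 ]), 239, np.float64(0.0018))
handle 186 [0.6885 0.1097 0.0625]
bar [0.6858 0.2872 0.0492]
fl 0 (array([0., 0.]), 0.0, 0.0, 0.0) [nan nan nan]
knob 0 [nan nan nan]
side A (array([ 0.4412, -0.1244,  0.0399]), 181, np.float64(0.0023))
side B (array([ 0.4588, -0.2826,  0.0281]), 94, np.float64(0.002))
side C (array([ 0.5146, -0.4137,  0.0519]), 145, np.float64(0.0025))
side dish (array([ 0.6239, -0.1009,  0.0752]), 316, np.float64(0.0019))
handle 210 [0.6852 0.1171 0.0624]
bar [0.6839 0.2914 0.0487]
fl 402 (array([0.53150531, 0.15142894]), 0.07429424285888672, 0.06951380157470703, 74.5847396850586) [0.5305 0.154  0.0127]
knob 69 [0.53   0.1543 0.0292]
19.9333s4.py:15: RuntimeWarning: Mean of empty slice.
  P=near(W,g2w(-.16,-.026),.06,.008,.018);print("fl",len(P),box(P),P.mean(0).round(4))
  ret = um.true_divide(
s4.py:16: RuntimeWarning: Mean of empty slice.
  P=near(W,g2w(-.16,-.026),.06,.022,.036);print("knob",len(P),P.mean(0).round(4))
```

```bash
cat >> h.py <<'E'
S=dict(bowl2=(.056,.048,.046),bowl3=(.044,.036,.056),bowl4=(.032,.024,.066),dish=(.079,.072,.026))
def locate(what,c,zb=0.,C=None):
    C=C or clouds(); ro,ri,H=S[what]; out=[]
    for n,W in C.items():
        r=rim(W,np.array(c,float),zb+H,R=(ro+ri)/2)
        print(what,n,r and (r[0].round(4),r[1],round(r[2],4)))
        if r: out.append(r[0])
    return np.mean(out,0)
def view(): goto_joints([1.22,.359,1.51,0,1.272,-.115])
def pickplace(what,c,dst,zdst,depth,phi=0.,zhi=.2):
    ro,ri,H=S[what]; off=(ro+np.sqrt(ri**2-.01**2))/2*np.array([np.cos(phi),np.sin(phi)]);q=down(phi)
    a=c+off; b=dst+off
    move_gripper(.032); move_ptp((*a,H+.08),q)
    if servo_line((*a,H-depth),rate=.1,contact_N=6): print("CONTACT on descent",current_position())
    move_gripper(0.); print("gap",current_finger_gap())
    servo_line((*a,zhi),rate=.15); print("gap lifted",current_finger_gap(),current_force())
    servo_line((*b,zhi),rate=.25); z=zdst+H-depth
    servo_line((*b,z+.035),rate=.15)
    t=servo_line((*b,z-.003),rate=.03,contact_N=4); print("touch",t,"z err",current_position()[2]-z,current_force())
    move_gripper(.026); p=current_position(); servo_line((p[0],p[1],zhi),rate=.15)
E
cat > s5.py <<'E'
from h import *
d=np.array([.6254,-.1026])
pickplace("bowl2",np.array([.5163,-.4151]),d,.008,.020)
view();C=clouds()
b2=locate("bowl2",d,.008,C);print(b2);print(locate("dish",d,0,C));print(locate("bowl3",(.4425,-.126),0,C))
cv2.imwrite("pics/s5.png",capture("top")["image"][120:320,140:500]);print(current_clock())
E
python3 s5.py
```

```text
gap 0.0003608149246062394
gap lifted 0.0007091758386733047 [-0.47570072  0.93767873  0.11640895]
touch False z err -0.0027252808361610398 [-0.84489269 -0.62809439  0.19036916]
bowl2 top None
bowl2 side None
nan
dish top (array([ 0.627 , -0.1042]), 337, np.float64(0.0018))
dish side (array([ 0.624 , -0.1009]), 310, np.float64(0.0019))
[ 0.62549577 -0.10255082]
bowl3 top (array([ 0.444 , -0.1279]), 221, np.float64(0.0019))
bowl3 side (array([ 0.4412, -0.1244]), 182, np.float64(0.0022))
[ 0.44258016 -0.12612995]
34.2167
  return _methods._mean(a, axis=axis, dtype=dtype,
  ret = ret.dtype.type(ret / rcount)
```

View pics/s5.png

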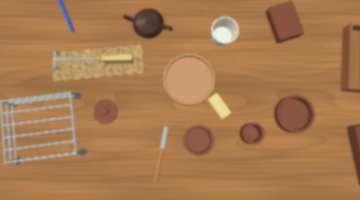

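Run:
```python
from h import *
C=clouds();locate("bowl2",(.516,-.415),0,C);locate("bowl4",(.46,-.284),0,C)
for n,W in C.items():print(rim(W,(.51,-.42),.046))
```

```text
bowl2 top (array([ 0.5179, -0.4166]), 272, np.float64(0.002))
bowl2 side (array([ 0.5148, -0.4135]), 150, np.float64(0.0026))
bowl4 top (array([ 0.4618, -0.2852]), 159, np.float64(0.0021))
bowl4 side (array([ 0.4584, -0.2822]), 94, np.float64(0.0023))
(array([ 0.517892  , -0.41656445,  0.05182925]), 272, np.float64(0.0019897399877805387))
(array([ 0.51475386, -0.41346251,  0.05203581]), 150, np.float64(0.00257996478057551))
```

```bash
cat > s6.py <<'E'
from h import *
c=np.array([.5163,-.4151]);a=c+[.0515,0]
move_gripper(.032); print(current_finger_gap()); move_ptp((*a,.126),down(0));print(current_position(),current_orientation())
print(servo_line((*a,.026),rate=.1,contact_N=6),current_position(),current_force())
im=[capture(n)["image"] for n in("top","side")]
cv2.imwrite("pics/s6.png",np.hstack([cv2.resize(im[0][160:280,370:510],None,fx=3,fy=3),cv2.resize(im[1][80:200,290:410],None,fx=3,fy=3)]))
E
python3 s6.py
```

```text
0.031942443683621674
[ 0.56829357 -0.41439832  0.12608636] [ 9.99999870e-01  5.00493082e-04  9.05621532e-05 -3.76615958e-05]
False [ 0.56836957 -0.41561348  0.02683671] [-0.12868839  0.46500338  0.40091677]
```

View pics/s6.png

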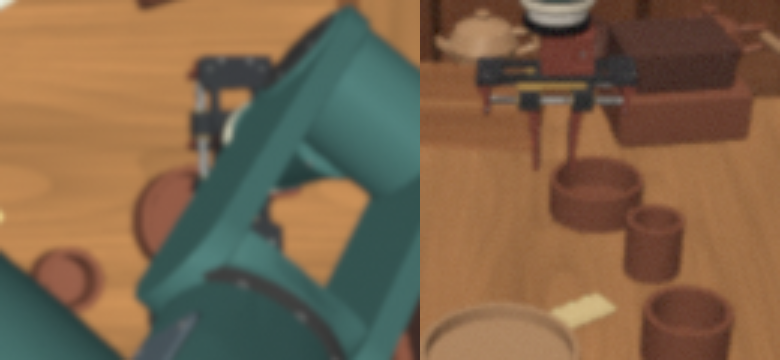

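The side view puts the fingertips (540,165) and (572,160) above or behind the bowl's far rim rather than straddling its wall. I'll check the reported TCP against depth.

Run:
```python
from h import *
q=current_joint_pos();print(q,current_position(),current_clock())
c=capture("side");W=cloud(c)
P=W[80:200,290:410]
# crop pixel tip -> full
for (u,v) in((540,165),(572,160),(538,150),(575,145),(540,130)):
    U=290+(u-420)//3;V=80+v//3;print(U,V,W[V-1:V+2,U-1:U+2].reshape(-1,3)[[1,4,7]].round(3).tolist())
p=near(W,(.568,-.415),.12,.08,.2);print(len(p),np.percentile(p,[2,50,98],axis=0).round(3).tolist())
X=np.array([.568,-.415,.027]);x=c["intrinsics"]@(c["R"]@X+c["t"]);print("tcp px",x[:2]/x[2])
locate("bowl2",(.516,-.415),0,{"side":W})
```

```text
[-7.29371999e-01  6.60759335e-01  1.41567248e+00 -7.60822045e-06
  1.06352258e+00 -7.29406351e-01] [ 0.56836284 -0.41558947  0.02695609] 39.6833
330 135 [[0.578, -0.54, 0.001], [0.578, -0.527, 0.003], [0.578, -0.526, -0.001]]
340 133 [[0.546, -0.408, 0.076], [0.546, -0.405, 0.074], [0.546, -0.404, 0.07]]
329 130 [[0.584, -0.402, 0.09], [0.584, -0.408, 0.083], [0.584, -0.405, 0.081]]
341 128 [[0.543, -0.405, 0.097], [0.543, -0.409, 0.09], [0.543, -0.404, 0.089]]
330 123 [[0.577, -0.643, 0.003], [0.577, -0.636, 0.001], [0.577, -0.629, 0.0]]
884 [[0.482, -0.437, 0.094], [0.563, -0.394, 0.173], [0.648, -0.38, 0.197]]
tcp px [333.31711511 143.45974626]
bowl2 side (array([ 0.5153, -0.413 ]), 138, np.float64(0.0024))
```

```bash
cat > s7.py <<'E'
from h import *
p=current_position();servo_line((p[0],p[1],.15),rate=.15)
servo_line((.65,-.33,.15));move_gripper(0.)
servo_line((.65,-.33,.03),rate=.1,contact_N=4)
print(servo_line((.65,-.33,-.045),rate=.02,contact_N=4),current_position(),current_force())
move_gripper(.032);print(current_force(),current_position())
im=capture("side")["image"]
cv2.imwrite("pics/s7.png",cv2.resize(im[80:200,250:390],None,fx=4,fy=4))
servo_line((.65,-.33,.1))
E
python3 s7.py
```

```text
True [ 0.64998269 -0.32999238 -0.03207531] [-0.8263033   0.73325104  4.89704974]
[1.62743709 0.23252691 5.53576143] [ 0.65065683 -0.33019238 -0.03207611]
```

View pics/s7.png

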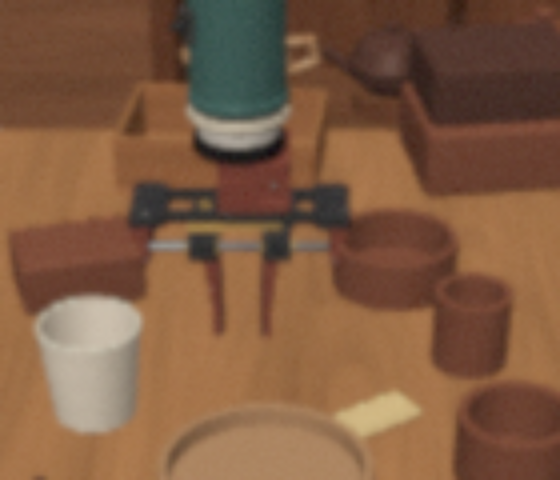

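The fingertips meet the bench at a reported z of about -0.0325, seen at crop (218,333) and (265,333). So the real tips sit about 32 mm above the reported TCP, and I'll correct for that offset.

```bash
cat > ed.py <<'E'
s=open("h.py").read()
s=s.replace("q=down(phi)\n","q=down(phi); ZO=-.0325\n").replace("(*a,H+.08)","(*a,H+.05)").replace("(*a,H-depth)","(*a,H-depth+ZO)").replace("z=zdst+H-depth\n","z=zdst+H-depth+ZO\n")
open("h.py","w").write(s)
E
python3 ed.py; sed -i 's/^b2=.*/b2=locate("bowl2",d,.008,C);print(b2);print(locate("dish",d,0,C));print(locate("bowl3",(.4425,-.126),0,C),locate("bowl4",(.46,-.2835),0,C))/; s/s5.png/s8.png/; s/,d,.008,.020)/,d,.008,.020,zhi=.16)/' s5.py; python3 s5.py
```

```text
gap 0.008085269887839926
gap lifted 0.007890735390893244 [-0.42340776  0.67455074 -2.16394332]
touch True z err 0.0003714987625229177 [-0.8638542   0.17673664  5.00468316]
bowl2 top (array([ 0.6263, -0.101 ]), 285, np.float64(0.002))
bowl2 side (array([ 0.6237, -0.0974]), 250, np.float64(0.0022))
[ 0.6250326  -0.09922233]
dish top (array([ 0.6269, -0.1042]), 340, np.float64(0.0018))
dish side (array([ 0.624 , -0.1012]), 227, np.float64(0.0018))
[ 0.62544827 -0.10270352]
bowl3 top (array([ 0.4439, -0.1279]), 217, np.float64(0.0019))
bowl3 side (array([ 0.4413, -0.1242]), 186, np.float64(0.0022))
bowl4 top (array([ 0.4619, -0.2855]), 162, np.float64(0.002))
bowl4 side (array([ 0.4589, -0.2828]), 93, np.float64(0.0024))
[ 0.4426285  -0.12604219] [ 0.46038037 -0.28410265]
60.2083
```

```bash
cat > ed.py <<'E'
s=open("h.py").read()
s=s.replace("def pickplace(what,c,dst,zdst,depth,phi=0.,zhi=.2):","def pickplace(what,c,dst,zdst,depth,phi=0.,zhi=.2,ref=None):")
s=s.replace("    t=servo_line((*b,z-.003)","""    if ref:
        ds=[]
        for n,W in clouds().items():
            W=W.copy();an=np.arctan2(W[...,1]-dst[1],W[...,0]-dst[0])-phi;W[np.cos(an)>.8]=np.nan
            r=rim(W,dst,zdst+.035+H,R=(ro+ri)/2); print(n,"held",r,"ref",ref[n])
            if r and r[1]>25: ds.append(ref[n]-r[0])
        e=np.mean(ds,0); print("correction",e); assert np.hypot(*e)<.012
        b=b+e; servo_line((*b,z+.035),rate=.05)
    t=servo_line((*b,z-.003)""")
open("h.py","w").write(s)
E
python3 ed.py
cat > s9.py <<'E'
from h import *
ref={"top":np.array([.6263,-.1010]),"side":np.array([.6237,-.0974])}
d=(ref["top"]+ref["side"])/2
pickplace("bowl3",np.array([.4426,-.1260]),d,.016,.014,zhi=.16,ref=ref)
view();C=clouds()
b=locate("bowl3",d,.016,C);locate("bowl2",d,.008,C);locate("bowl4",(.4604,-.2841),0,C)
for n,W in C.items():
    p=near(W,b,.06,.06,.09);p=p[np.hypot(*(p[:,:2]-b).T)>.034];print(n,np.linalg.lstsq(np.c_[p[:,:2]-b,np.ones(len(p))],p[:,2],rcond=None)[0].round(3))
print(current_clock())
E
python3 s9.py
```

```text
gap 0.00911290397359666
gap lifted 0.008824088743248753 [-0.05909218  0.65841342 -2.54831218]
top held (array([ 0.62526813, -0.10132978]), 102, np.float64(0.0018856122413591521)) ref [ 0.6263 -0.101 ]
side held (array([ 0.62369333, -0.09782262]), 165, np.float64(0.0021500477213306896)) ref [ 0.6237 -0.0974]
correction [0.00051927 0.0003762 ]
touch True z err 0.00032573150039226506 [-0.69952581  0.83011908  4.03800889]
bowl3 top (array([ 0.6262, -0.1008]), 230, np.float64(0.002))
bowl3 side (array([ 0.6235, -0.097 ]), 193, np.float64(0.0021))
bowl2 top (array([ 0.6266, -0.1011]), 287, np.float64(0.0022))
bowl2 side (array([ 0.6237, -0.1027]), 249, np.float64(0.0042))
bowl4 top (array([ 0.4619, -0.2855]), 164, np.float64(0.0021))
bowl4 side (array([ 0.4585, -0.2823]), 97, np.float64(0.0022))
top [0.007 0.003 0.071]
side [ 0.001 -0.009  0.068]
73.8667
```

Bowl3 is nested within 0.5 mm, with its rim level at about 0.072. Bowl4 is next.

```bash
cat > s10.py <<'E'
from h import *
ref={"top":np.array([.6262,-.1008]),"side":np.array([.6235,-.0970])}
d=(ref["top"]+ref["side"])/2
pickplace("bowl4",np.array([.4603,-.2840]),d,.024,.014,zhi=.18,ref=ref)
view();C=clouds()
b=locate("bowl4",d,.024,C);locate("bowl3",d,.016,C)
for n,W in C.items():
    p=near(W,b,.034,.08,.1);p=p[np.hypot(*(p[:,:2]-b).T)>.02];print(n,np.linalg.lstsq(np.c_[p[:,:2]-b,np.ones(len(p))],p[:,2],rcond=None)[0].round(3))
    P=near(W,(.532,.155),.06,.008,.018);print("fl",len(P),box(P),P.mean(0).round(4))
    P=near(W,(.532,.155),.06,.022,.036);print("knob",len(P),P.mean(0).round(4))
im=capture("top")["image"]
cv2.imwrite("pics/s10.png",cv2.resize(im[130:300,150:420],None,fx=2.5,fy=2.5));print(current_clock())
E
python3 s10.py
```

```text
gap 0.008973665898921984
gap lifted 0.008696040737152485 [ 0.683972    0.89779853 -1.80215987]
top held (array([ 0.62754453, -0.09812428]), 13, np.float64(0.0010941859479720846)) ref [ 0.6262 -0.1008]
side held (array([ 0.62382727, -0.09672842]), 119, np.float64(0.002148079656417982)) ref [ 0.6235 -0.097 ]
correction [-0.00032727 -0.00027158]
touch True z err 0.0003714411443986737 [-0.49120164 -0.15610954  5.47158514]
bowl4 top (array([ 0.6254, -0.1   ]), 159, np.float64(0.002))
bowl4 side (array([ 0.6222, -0.0965]), 133, np.float64(0.0023))
bowl3 top (array([ 0.6265, -0.1008]), 232, np.float64(0.0023))
bowl3 side (array([ 0.6234, -0.1016]), 189, np.float64(0.0042))
top [ 0.001 -0.006  0.089]
fl 377 (array([0.51101578, 0.13785532]), 0.0647099609375, 0.07166038513183594, 45.16953659057617) [0.5109 0.1367 0.0127]
knob 42 [0.5091 0.1347 0.0309]
side [ 0.002 -0.014  0.087]
fl 373 (array([0.50934943, 0.13920316]), 0.06230144500732422, 0.07409636688232422, 37.367576599121094) [0.5103 0.1403 0.0128]
knob 66 [0.5063 0.1397 0.0289]
88.3833
```

View pics/s10.png

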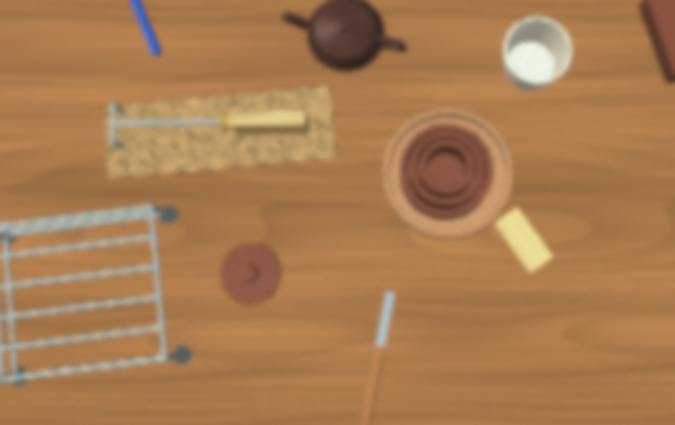

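Everything is nested concentrically at crop (447,172). The lid has been knocked aside and is now at crop (251,273); the hook is still on its mat. I'll locate the lid again and seat it.

```bash
cat >> h.py <<'E'
def disc(W,c,zt,R=.0365):
    for _ in range(3):
        p=near(W,c,.05,zt-.005,zt+.004)
        if len(p)<30: return None
        h=cv2.convexHull((p[:,:2]*1e3).astype(np.float32))[:,0]/1e3
        s=least_squares(lambda q:np.hypot(*(h-q).T)-R,p[:,:2].mean(0),loss="soft_l1",f_scale=.002);c=s.x
    return c,len(p),np.abs(s.fun).mean()
E
cat > s11.py <<'E'
from h import *
C=clouds();c0=np.array([.507,.135])
L={n:disc(W,c0,.013) for n,W in C.items()};print(L)
for n,W in C.items():P=near(W,c0,.03,.022,.036);print("knob",len(P),P.mean(0).round(4))
c=np.mean([v[0] for v in L.values()],0);q=down(0);print(c)
ref={"top":np.array([.6254,-.1000]),"side":np.array([.6222,-.0965])};d=(ref["top"]+ref["side"])/2
move_gripper(.06);move_ptp((*c,.06),q)
print(servo_line((*c,-.0155),rate=.08,contact_N=5));move_gripper(0.);print("gap",current_finger_gap())
servo_line((*c,.16),rate=.15);servo_line((*d,.16),rate=.25)
z=.024+.060+.017-.0325;servo_line((*d,z+.030),rate=.1);print("gap",current_finger_gap())
for n,W in clouds().items():
    r=disc(W,d,.024+.060+.030+.013);print(n,"held",r,ref[n],r and ref[n]-r[0])
im=capture("side")["image"]
cv2.imwrite("pics/s11.png",cv2.resize(im[110:240,250:400],None,fx=4,fy=4));print(current_clock())
E
python3 s11.py
```

```text
{'top': (array([0.50911569, 0.13485326]), 393, np.float64(0.0005396548961296512)), 'side': (array([0.50588091, 0.13708796]), 413, np.float64(0.0004671080163404776))}
knob 43 [0.5092 0.1347 0.03  ]
knob 65 [0.5064 0.14   0.0294]
[0.5074983  0.13597061]
False
gap 0.02072859933735446
gap 0.021626424323138486
top held (array([ 0.62468433, -0.09979228]), 32, np.float64(0.0002680040706938711)) [ 0.6254 -0.1   ] [ 0.00071567 -0.00020772]
side held (array([ 0.62265837, -0.09582234]), 236, np.float64(0.0007078850173694174)) [ 0.6222 -0.0965] [-0.00045837 -0.00067766]
96.5333
```

View pics/s11.png

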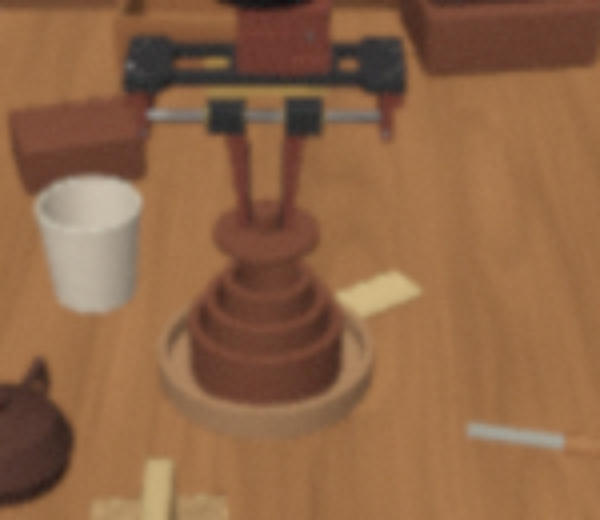

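The lid hangs level over bowl4 at crop (266,235), within 1 mm of centre. I'll lower it.

```bash
cat > s12.py <<'E'
from h import *
d=np.array([.6238,-.0988]);z=.024+.060+.017-.0325
t=servo_line((*d,z-.004),rate=.03,contact_N=4);print(t,current_position()[2]-z,current_force())
move_gripper(.045);servo_line((*d,.18),rate=.12);view();sleep(.5)
C=clouds()
for n,W in C.items():
    r=disc(W,d,.097);print(n,"lid",r);b=r[0]
    p=near(W,b,.036,.09,.102);print("plane",np.linalg.lstsq(np.c_[p[:,:2]-b,np.ones(len(p))],p[:,2],rcond=None)[0].round(3))
    P=near(W,b,.03,.108,.125);print("knob",len(P),P.mean(0).round(4))
    P=near(W,(.69,.12),.1,.057,.07);P=P[(P[:,1]<.2)];print("handle",len(P),P.mean(0).round(4))
    P=near(W,(.69,.3),.04,.035,.055);print("bar",P.mean(0).round(4))
    locate("bowl3",d,.016,{n:W});locate("bowl2",d,.008,{n:W})
for n in("top","side"):
    for k in("mat","teapot","paper_cup"):
        D=silhouettes(n,k);m=D and D[0]["region"]
        if D: P=C[n][m];P=P[~np.isnan(P[:,0])];print(n,k,D[0]["conf"],(np.percentile(P,3,axis=0)/2+np.percentile(P,97,axis=0)/2).round(3))
im=[capture("top")["image"][140:220,180:400],capture("side")["image"][130:330,230:400]]
cv2.imwrite("pics/s12.png",np.hstack([cv2.resize(im[0],(440,160)),np.zeros((160,5,3),np.uint8),cv2.resize(im[1],(340,400))[:160]]) if 0 else np.vstack([cv2.resize(im[0],(550,200)),cv2.resize(im[1],(550,390))[:390]]));print(current_clock())
E
python3 s12.py
```

```text
True -0.0003065115105344435 [ 0.25817975 -0.03242809  2.52985845]
top lid (array([ 0.62441988, -0.09964691]), 445, np.float64(0.0005827589228269821))
plane [-0.001 -0.     0.097]
knob 45 [ 0.6238 -0.0999  0.1151]
handle 192 [0.688  0.1104 0.0626]
bar [0.6861 0.2873 0.0496]
bowl3 top (array([ 0.6269, -0.1007]), 175, np.float64(0.0017))
bowl2 top (array([ 0.6266, -0.1009]), 282, np.float64(0.0021))
side lid (array([ 0.62136025, -0.09662604]), 272, np.float64(0.0007751565099845))
plane [ 0.002 -0.037  0.097]
knob 40 [ 0.6213 -0.0951  0.1137]
handle 211 [0.6851 0.1176 0.0623]
bar [0.6841 0.2918 0.0488]
bowl3 side (array([ 0.6233, -0.102 ]), 185, np.float64(0.0043))
bowl2 side (array([ 0.6237, -0.1028]), 253, np.float64(0.0043))
top mat 0.72 [0.684 0.171 0.003]
top teapot 0.89 [0.799 0.02  0.037]
top paper_cup 0.71 [ 0.764 -0.21   0.041]
side mat 0.93 [0.679 0.182 0.003]
side teapot 0.86 [0.791 0.024 0.049]
side paper_cup 0.92 [ 0.76  -0.208  0.042]
103.05
```

View pics/s12.png

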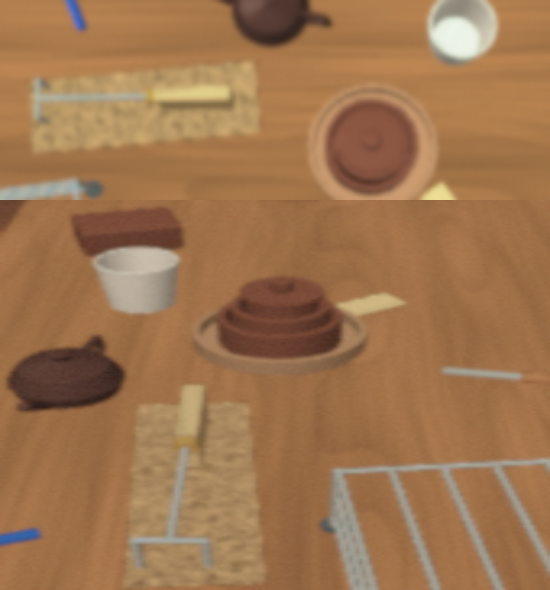

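The stack is closed, with the lid at top (372,142) and side (282,287). The hook is on its mat and both the teapot and cup are in place. I'm handing in.

```bash
python3 -c "
from bench import *
close_job();print(current_clock())"
```

```text
the job is handed in; nothing more can be done
the job is handed in; nothing more can be done
```

I handed the job in at about 103 s of the 208 s allowed; no verdict was reported. I drew the lid out with the hook, put the hook back on its mat, and nested the three bowls that were there (2, 3 and 4; no bowl1) in the dish. The lid is seated on bowl4.

**Last checks that passed:**
- **Lid:** centre about 1 mm from bowl4's. The flange top was at 97 mm, exactly as expected when seated, and the top camera showed it level.
- **Bowls:** rims at their nested heights and centres within about 2 mm of each other, by the top camera.
- **Hook:** its middle was less than 10 mm from the mat's centre and its direction close to the mat's length.
- **Teapot and cup:** neither looks moved in the last pictures. They were never touched.

**What disagreed or went wrong:**
- **Fingertip offset:** the real fingertips sit about 32 mm above the reported tool point. My first attempt at bowl2 closed on air because of this. I found the offset by touching the bench and corrected for it afterwards.
- **Lid knocked aside:** the lid moved about 3 cm partway through, after it was out of the guard, so I located it again before picking it up.
- **Camera readings:** the two cameras differ by a steady 3–4 mm, so I averaged them or compared each against itself. The side camera read a 0.037 rad lid slope and poorer fits for bowls 2 and 3. I put this down to its partly blocked view, but did not confirm it.

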